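# Add the second slotted weight to the cheese press

## Robot

A 7-joint arm with a two-finger parallel gripper is mounted at the origin on a cart in front of the work surface, level with it; the furniture and walls round the work are solid. World frame = base frame: x ahead of the robot, y to its left, z up, the work surface at z = 0. Lengths are in mm, angles in rad, forces in N, time in s.
With the tool pointing down it reaches from about 425 to 875 mm from the base axis. Payload 4.7 kg.
Tool frame: the origin (TCP) lies midway between the tips of the shut fingers; the grasp point (between the pads) lies env.pinch_z behind it (env.pinch_z is the distance from the TCP to the grasp point, in mm); z points along the fingers, y is the line along which they close (so a half turn about z gives the same grasp; the last joint's range is limited). The gripper opens to 87 mm and grips with 3 to 60 N. Pads are 19 mm wide; open, the fingers measure 117 mm over their backs; the gripper's body (75 mm by 190 mm) begins 51 mm behind the grasp point.
Start: joints at [-1.232, 0.321, -0.07, 1.45, 0.023, 1.371, -0.057], TCP at [207.455, 616.026, 222.587] pointing down, gripper open.
Joint ranges: [-2.86, 2.86], [-0.3, 2.09], [-1.38, 1.24], [0.06, 2.45], [-1.56, 4.7], [0.09, 2.05], [-2.69, 2.69]. Speed limits (rad/s): [2.57, 2.57, 3.14, 3.14, 3.14, 3.14, 3.14].

## Interface

Orientations are given as a unit quaternion [w, x, y, z].
In Python, from workcell import env, eyes, order gives the robot as it stands. The module is installed in compiled form; this text tells all that it offers.
- The arm moves only by the tool carry_out, never from a script. Its arguments are lists of equal length, an entry for each row: "xyz": the shift along the tool's x, y, z in fractions of the full range, 1 being 1 m, a list of three; "roll": the turn about the tool's z in a scale on which 1.0 is 45 degrees; "hand": the finger opening in m, from 0 to 0.087. A call has 1 to 10 rows; each row is the pose to reach, as a shift and turn from the pose commanded when the call began, along the tool's axes at that moment; what a row does not reach only later rows make up. A row lasts 1/12 s, in which the tool goes at most 41.7 mm and 7.16 degrees, less where a joint would pass 70% of its speed; a pose out of reach is approached as far as the arm can. Shift and turn numbers lie between -1 and 1, and a call with a number outside is refused. A call with a gripper value outside its range is refused whole. The fingers move at their own pace and stop on an object; "squeeze" is the grip in N (left out, the last holds). Time passes only in rows, so rows that repeat a pose let the fingers close. It gives the time, the measured TCP pose, the force, the opening and the grip force at its end, in the units of the state.
- env.get_obs(): the state, without advancing time (a new reading comes with each control period).
- eyes.read_camera(name): name is "side" or "top"; returns the picture (480x640x3 uint8, red, green, blue); there is no depth.
- eyes.camera_params(name): a dict with "fx", "fy", "cx", "cy" (pixels), "R" (3x3) and "t" (3): a world point X has camera coordinates R X + t. Camera axes: x right, y down, z forward; pixel columns grow to the right and rows downward; lengths in mm; the calibration is good to about 2 mm. A picture is of the moment at which its call begins. camera_params takes no time and is no camera call.
- order.hand_in(): hands the job in; it is judged then, once.
The state is a dict: "t": time; "q": joint angles; "joint_velocities": joint speeds; "tau": joint torques, N m; "eef_pos": TCP position; "orientation": TCP orientation; "ft_force": force on the tool from outside, world axes, zero at the start; "ft_torque": the same for the moment, N m; "gripper_width": finger opening in mm; "gripper_force": force on a finger pad.
Only numpy, scipy, OpenCV 4.12 (cv2) and the standard library are available. Lean on these libraries where they do the work, as an engineer would, in place of code of your own. Each camera call takes 0.05 s, during which the arm holds its last target. There are 200 camera calls.

## Task

The fresh cheese needs more load: take the loose slotted weight from beside the hob and slide it sideways onto the stem of the cheese press, under the black knob and above the weight already there. Turn it so that its slot points away from the lower weight's slot and its bore drops over the lower weight's brass peg, so that neither can slip off, and let go once it lies flush on the lower weight. Work gently: do not knock the stem or push the sprung plunger down hard, and leave the other things where they stand.

Things in the scene. Friction and masses are not known exactly. Their poses are not given: they have to be found in the camera images.
- new_weight: Loose dark steel weight, a disc 66 mm across, 16 mm thick, 0.3 to 0.5 kg, flat on the worktop between hob and sink. Origin: on its axis, underside; z up. A slot 11.5 mm wide runs from its closed end, 5.75 mm behind the axis, to the rim at +x, flared over the last 6 mm. Two finger flats, 60 mm apart, 27 mm long, face +y and -y.
- new_weight_bore (a point): Centre of the new weight's through bore, on the underside, 20 mm from the axis on the +y side; eight-sided, 9.5 mm over flats. It must drop over the peg of the weight below.
- new_weight_peg (a point): Foot of the new weight's own brass peg, on its top face 20 mm from the axis on the -y side; 8 mm thick, 6.5 mm high, tip tapered to 6.2 mm over the last 2.5 mm.
- press: Cheese press, fixed to the worktop right of the sink: steel drip tray 130 mm across, white mould, steel lid, sprung plunger. Origin: on its axis, worktop level; z up. A weight like the new one lies loose on the plunger, slot round the stem, peg up; it is not tracked. Its slot points along this x axis, give or take 0.55 rad, so the new one ends with x reversed to within that.
- stem (a point): Foot of the plunger's stem, on its axis, on the plunger's 72 mm steel plate (120 mm above the worktop at the start). Stem 10 mm thick. The lower weight's top is 16 mm, its peg's tip 22.5 mm above this point. The black knob, 26 mm across, too wide for the slot, is from 52 to 68 mm above it. The new weight's origin: 24 to 34 mm above it when sliding on, 16 mm when home.
- plunger (a joint): How far the plunger is pressed down, m: 0 at its upper stop, at most 0.012. Return spring 2 N per mm; the first 1 N or so does not move it, the new weight alone lowers it 1 to 2.5 mm, 6 mm means a push of about 13 N. Pushed lightly on the peg, the plunger springs back up when the bore comes over the peg.
- timer: Red and cream kitchen timer, 64 mm across, 53 mm high, on the worktop right of the press; bystander. Origin: centre of its underside.
- salt_shaker: Glass salt shaker with a grey cap, 44 mm across, 90 mm high, right of the press; bystander. Origin: centre of its underside.
- mug: Blue and white mug, 78 mm across, 92 mm high, behind the loose weight between hob and sink; bystander. Origin: near the centre of its underside.
Mind the look-alikes: they are no part of the job. Leave any green look-alike of the new_weight alone.

How it is judged:
By the outcome, as a careful person would: the job done as asked, in the order asked, and still so for the second after the job is handed in, with the robot touching nothing.
It also fails if it takes over 72 s, if anything falls off the work surface, if the arm or the gripper's body presses on something with over 40 N, if the wrist force passes 120 N, or if a joint passes its speed limit or range.

## Working session

There is one attempt and no reset: what is moved stays moved. The work goes in short steps, Python scripts to look and compute and a tool call to move; the robot and the scene stay as the last step left them, time stands still between calls to the robot, and variables do not carry over. Pictures are saved under pics/ and viewed, at most 11 in all, crops included, and the job is handed in when it is done.

Besides the shell and the picture viewer there is one more tool, called as a command line: name --pt "numbers of a row" for each row, then --argument value for the rest. carry_out: Moves the arm, as the interface text tells. Its arguments: {"type":"object","properties":{"xyz":{"type":"array","items":{"type":"array","items":{"type":"number"}}},"roll":{"type":"array","items":{"type":"number"}},"hand":{"type":"array","items":{"type":"number"}},"squeeze":{"type":"number"}},"required":["xyz","roll","hand"]}

```bash
mkdir -p pics; cat > h.py <<'E'
import numpy as np, cv2
from workcell import env, eyes, order
def snap(n,f):
    im=eyes.read_camera(n); cv2.imwrite(f'pics/{f}.png',im[:,:,::-1]); return im
def ray(n,px):
    p=eyes.camera_params(n);R=np.array(p['R']);t=np.array(p['t'])
    d=R.T@np.array([(px[0]-p['cx'])/p['fx'],(px[1]-p['cy'])/p['fy'],1]);return -R.T@t,d/np.linalg.norm(d)
def onz(n,px,z):
    c,d=ray(n,px);return c+d*(z-c[2])/d[2]
def tri(a,b):
    (c1,d1),(c2,d2)=ray('top',a),ray('side',b)
    s=np.linalg.lstsq(np.c_[d1,-d2],c2-c1,rcond=None)[0]
    p,q=c1+s[0]*d1,c2+s[1]*d2;return (p+q)/2,np.linalg.norm(p-q)
def proj(n,X):
    p=eyes.camera_params(n);c=np.array(p['R'])@np.array(X,float)+np.array(p['t']);return np.array([p['fx']*c[0]/c[2]+p['cx'],p['fy']*c[1]/c[2]+p['cy']])
E
python3 - <<'E'
from h import *
a=snap('top','t0');b=snap('side','s0')
for n in('top','side'):
    p=eyes.camera_params(n);print(n,p['fx'],-np.array(p['R']).T@p['t'],np.round(p['R'],2).tolist())
print(env.get_obs(),env.pinch_z)
E
```

```text
top 510.4096182721084 [ 410.4061892   -93.00708244 1403.04302905] [[-0.01, -1.0, -0.01], [-0.99, 0.01, -0.13], [0.13, 0.01, -0.99]]
side 562.2019794329913 [  423.49912919 -1135.35978477  1080.30693085] [[0.99, -0.11, 0.01], [-0.07, -0.67, -0.74], [0.09, 0.73, -0.68]]
{'t': 0.1, 'q': array([-1.23192134,  0.32173759, -0.0700947 ,  1.45153731,  0.02263867,
        1.37079431, -0.05690696]), 'joint_velocities': array([ 0.00025684, -0.00044644,  0.00039146, -0.00134594, -0.00035174,
       -0.00138194, -0.00013177]), 'tau': array([-6.96759412e-05, -4.92571521e+01, -4.05682605e-01, -3.13399565e+01,
       -6.40470581e-02,  3.94222455e-02,  7.92554306e-05]), 'eef_pos': array([207.31009761, 615.54127493, 221.58618055]), 'orientation': array([-7.35145971e-05,  1.61656078e-01,  9.86846796e-01, -8.41707936e-04]), 'ft_force': array([ 0.27242857, -1.70544737,  1.17399256]), 'ft_torque': array([-0.02497697,  0.05919814, -0.04453364]), 'gripper_force': 0.0, 'gripper_width': 87.31277856122763} 18.700000000000003
```

View pics/t0.png

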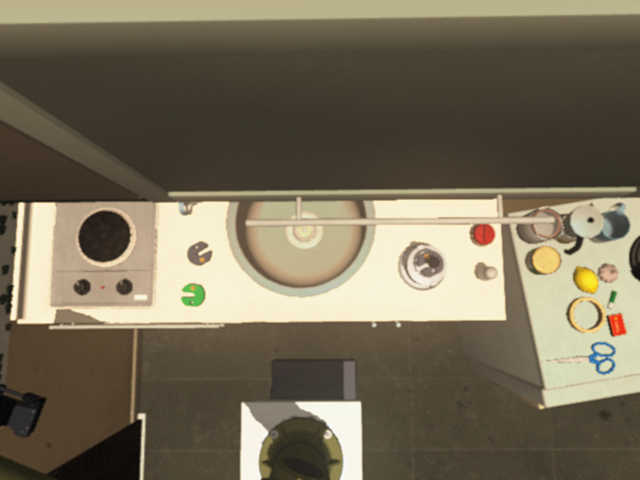

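View pics/s0.png

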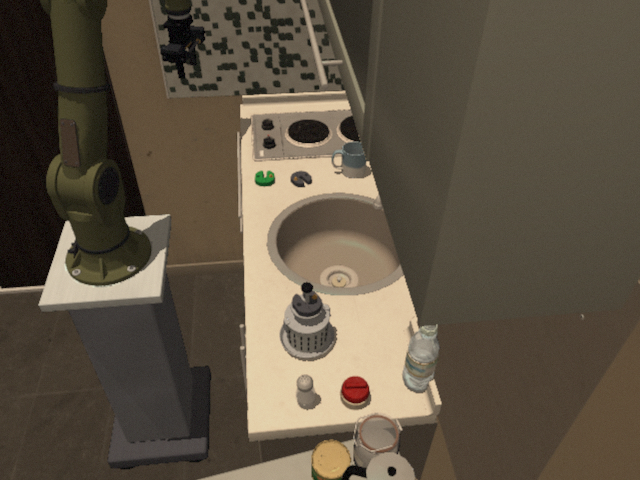

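Top view: dark slotted disc at (200,253), green look-alike at (193,295), mug by (185,208), press at (423,265), timer at (484,234), shaker at (487,271). In the side view they are: dark disc (301,179), green (264,178), press (307,315). The dark steel disc fits the description and the green one is excluded. I'll confirm in a composite crop.

```bash
python3 - <<'E'
import cv2,numpy as np
t=cv2.imread('pics/t0.png');s=cv2.imread('pics/s0.png')
c=lambda im,x,y,w,h:cv2.resize(im[y:y+h,x:x+w],(400,300),interpolation=cv2.INTER_CUBIC)
cv2.imwrite('pics/c0.png',np.vstack([np.hstack([c(t,180,237,40,30),c(t,391,243,60,45)]),np.hstack([c(s,281,164,40,30),c(s,275,280,60,45)])]))
E
```

```text
(no output)
```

View pics/c0.png

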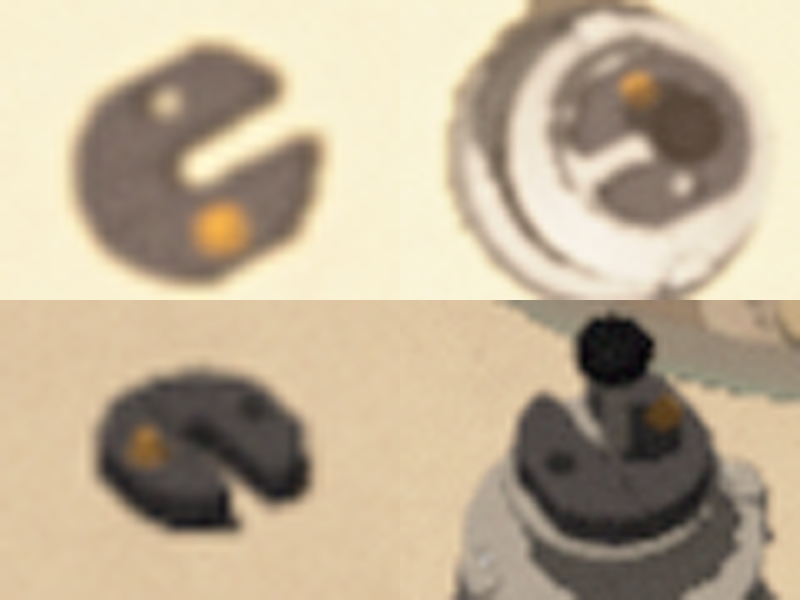

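Confirmed by the crop: the dark steel disc has a slot opening right, bore at top px (196.7,247) and brass peg at (202.2,260). On the press, the lower weight's slot points left, with its peg near (427,255.8). Next I measure these.

```bash
cat >> h.py <<'E'
def mask(im,lo,hi,box):
    x,y,w,h=box;m=np.zeros(im.shape[:2],np.uint8)
    m[y:y+h,x:x+w]=cv2.inRange(cv2.cvtColor(im,cv2.COLOR_RGB2HSV),lo,hi)[y:y+h,x:x+w];return m
def cen(im,lo,hi,box):
    m=mask(im,lo,hi,box);hsv=cv2.cvtColor(im,cv2.COLOR_RGB2HSV)
    w=np.where(m>0,hsv[:,:,1].astype(float),0);M=cv2.moments(w.astype(np.float32))
    return np.array([M['m10'],M['m01']])/M['m00'],int((m>0).sum())
E
python3 - <<'E'
from h import *
np.set_printoptions(precision=1,suppress=True)
t=cv2.imread('pics/t0.png')[:,:,::-1].copy();s=cv2.imread('pics/s0.png')[:,:,::-1].copy()
B=((8,110,60),(25,255,255))
for k,bt,bs in(('loose',(185,240,35,28),(285,165,30,30)),('press',(410,245,40,35),(325,305,30,25))):
    if k=='press': bs=(285,285,45,40)
    a,na=cen(t,*B,bt);b,nb=cen(s,*B,bs);print(k,'peg',a,na,b,nb,tri(a,b))
# discs
def big(m):
    c=max(cv2.findContours(m,cv2.RETR_EXTERNAL,cv2.CHAIN_APPROX_NONE)[0],key=cv2.contourArea);return c
m=mask(t,(0,0,0),(180,255,165),(185,240,35,28))
c=big(m);print('disc circle px',cv2.minEnclosingCircle(c),onz('top',cv2.minEnclosingCircle(c)[0],10))
for nm,px in(('bore',(196.7,247)),):
    print(nm,onz('top',px,16))
# knob: dark blobs
for n,im,bx,v in(('top',t,(420,253,30,22),70),('side',s,(297,278,20,20),25)):
    m=mask(im,(0,0,0),(180,255,v),bx);c=big(m);print('knob',n,cv2.minEnclosingCircle(c),cv2.boundingRect(c))
for n,im in(('top',t),('side',s)): print(n, im[253-8:275,430:450:3].mean(2).astype(int)[::3] if n=='top' else im[282:300:3,299:318:3].mean(2).astype(int))
print('mug rim/base candidates', [onz('side',p,z) for p,z in(((353,148),92),((353,174),0),((341,150),92),((365,150),92))], onz('top',(185,208),92))
print('rail',tri((500,200),(340,70)))
E
```

```text
loose peg [201.6 259.5] 26 [295.2 178.3] 11 (array([527.9, 268. ,  21.2]), np.float64(0.323087476613658))
press peg [426.4 256. ] 23 [314.1 296.6] 21 (array([ 521.7, -321.6,  138.1]), np.float64(0.5019473282272907))
disc circle px ((199.3235321044922, 253.3235321044922), 11.905510902404785) [545.6 277.8  10. ]
bore [562.5 283.9  16. ]Traceback (most recent call last):
  File "<stdin>", line 17, in <module>
  File "<stdin>", line 10, in big
ValueError: max() iterable argument is empty
```

```bash
python3 - <<'E'
import cv2,numpy as np
t=cv2.imread('pics/t0.png');s=cv2.imread('pics/s0.png')
c=lambda im,x,y,w,h:cv2.resize(im[y:y+h,x:x+w],(400,400),interpolation=cv2.INTER_CUBIC)
cv2.imwrite('pics/c1.png',np.hstack([c(t,150,190,80,80),c(s,300,120,80,80)]))
E
```

```text
(no output)
```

View pics/c1.png

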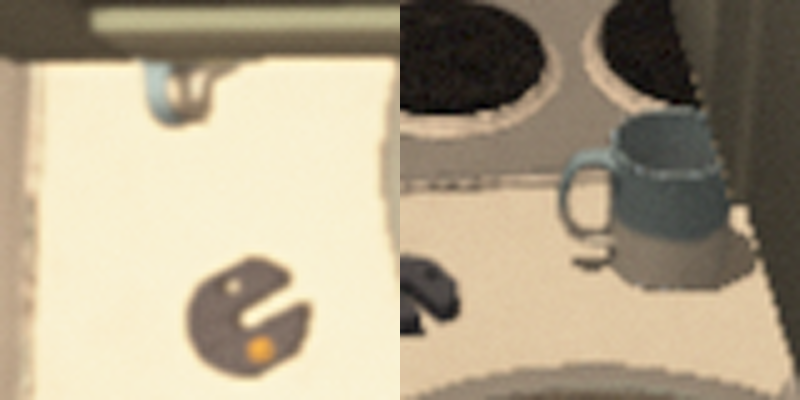

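```bash
python3 - <<'E'
from h import *
np.set_printoptions(precision=1,suppress=True)
t=cv2.imread('pics/t0.png')[:,:,::-1].copy();s=cv2.imread('pics/s0.png')[:,:,::-1].copy()
print('mug centre', onz('side',(353.6,148),92),'handle end',onz('side',(332.4,158),50),onz('top',(186,214.5),50),'base',onz('side',(356,171),0))
for px in((248,222),(299,222),(400,221),(500,220),(560,219)):
    print(px,[(z,proj('side',onz('top',px,z)).round(),onz('top',px,z)[:2]) for z in(400,600,800,1000)])
print('cab edge',[(px,z,onz('top',px,z)) for px in((180,199),(423,196)) for z in(0,400,600)])
g=t.mean(2).astype(int);print(g[252:274,424:448])
g=s.mean(2).astype(int);print(g[280:308,296:324])
E
```

```text
mug centre [715.4 312.1  92. ] handle end [651.7 324.5  50. ] [647.2 306.   50. ] base [729.1 315.8   0. ]
(248, 222) [(400, array([317.,  99.]), array([569.7,  78.2])), (600, array([305.,  23.]), array([537.9,  44.1])), (800, array([289., -77.]), array([506.2,   9.9])), (1000, array([ 268., -214.]), array([474.4, -24.2]))]
(299, 222) [(400, array([321., 121.]), array([568.8, -23.5])), (600, array([309.,  39.]), array([537.2, -37.4])), (800, array([292., -67.]), array([505.6, -51.2])), (1000, array([ 269., -211.]), array([474. , -65.1]))]
(400, 221) [(400, array([333., 173.]), array([ 569. , -224.2])), (600, array([318.,  76.]), array([ 537.4, -198. ])), (800, array([298., -46.]), array([ 505.8, -171.9])), (1000, array([ 272., -206.]), array([ 474.1, -145.7]))]
(500, 220) [(400, array([349., 240.]), array([ 569.3, -421.9])), (600, array([329., 123.]), array([ 537.6, -356.3])), (800, array([305., -21.]), array([ 505.9, -290.7])), (1000, array([ 275., -199.]), array([ 474.2, -225.1]))]
(560, 219) [(400, array([360., 289.]), array([ 570.2, -540. ])), (600, array([338., 156.]), array([ 5
[... 5234 characters left out ...]
 73  66  62  67  69  70  75  73  77  74  79  69  60  43  31  30  39  37
   34  35  50  66  71  75  74  83 153 190]
 [ 71  56  45  49  51  67  75  72  72  61  69  71  50  36  36  31  34  35
   53  62  65  74  74  78  69  64 114 168]
 [ 65  45  40  40  41  62  72  73  74  69  70  74  66  59  61  62  61  60
   72  76  75  77  73  73  69  60  92 146]
 [ 72  55  43  45  50  64  72  75  74  73  76  72  73  77  76  74  74  76
   73  74  75  75  73  71  57  50  82 142]
 [ 75  71  65  64  68  72  78  73  77  72  74  73  66  69  73  76  75  74
   71  74  74  78  74  67  44  50  84 126]
 [ 68  74  75  75  75  73  74  74  72  73  75  77  63  68  73  77  75  73
   73  76  75  72  73  50  31  55  85 124]]
```

```bash
python3 - <<'E'
import cv2,numpy as np
t=cv2.imread('pics/t0.png');s=cv2.imread('pics/s0.png')
c=lambda im,x,y,w,h:cv2.resize(im[y:y+h,x:x+w],(400,600),interpolation=cv2.INTER_CUBIC)
cv2.imwrite('pics/c2.png',np.hstack([c(t,412,246,32,48),c(s,285,277,44,66)]))
E
```

```text
(no output)
```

View pics/c2.png

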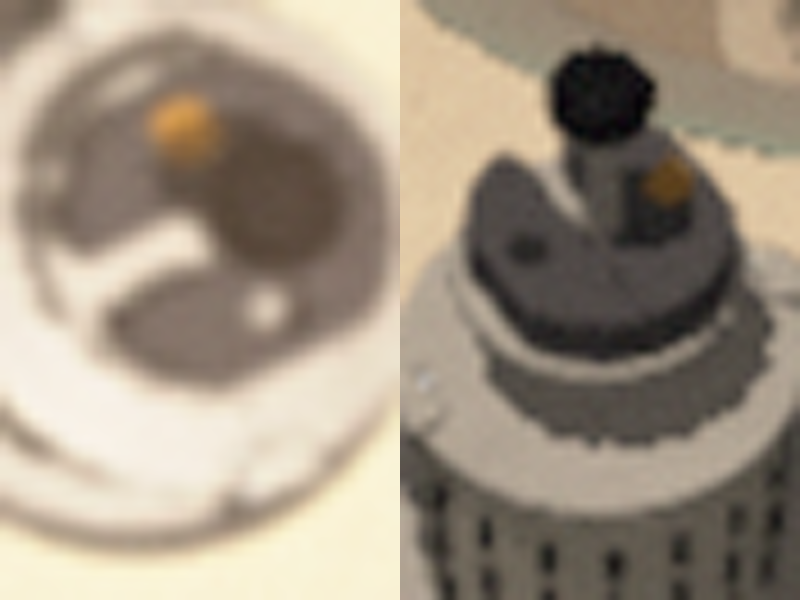

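```bash
python3 - <<'E'
from h import *
np.set_printoptions(precision=2,suppress=True)
print('knob',tri((433.3,261.5),(306.7,287.0)))
print('lbore',tri((432.7,269.9),(298.5,303.8)),onz('top',(432.7,269.9),136),onz('side',(298.5,303.8),136))
print('lpeg',onz('top',(426.4,256),141),onz('side',(314.1,296.6),141))
print('pegN',onz('top',(201.6,259.5),21),onz('side',(295.2,178.3),21))
t=cv2.imread('pics/t0.png')[:,:,::-1].copy()
g=t[238:270,186:216].astype(np.float32)
h=cv2.cvtColor(t,cv2.COLOR_RGB2GRAY).astype(np.float32)
w=np.clip(h-125,0,None);y,x=np.mgrid[243:252,192:202];ww=w[243:252,192:202];print(ww.astype(int))
# slot rows
print(h[240:268,186:216].astype(int))
E
```

```text
knob (array([ 504.52, -329.9 ,  180.81]), np.float64(0.8354065977760191))
lbore (array([ 486.52, -336.48,  135.58]), np.float64(2.198160718640002)) [ 487.59 -336.42  136.  ] [ 485.39 -336.89  136.  ]
lpeg [ 521.77 -321.06  141.  ] [ 521.04 -324.1   141.  ]
pegN [527.6  268.22  21.  ] [528.04 268.2   21.  ]
[[116 111  98  71  38   9   0   0   0   0]
 [ 96  68  35   8   0   0   0   0   0   0]
 [ 35   5   0   0   2   3   0   0   0   0]
 [  0   0   0   9  47  40   3   0   0   0]
 [  0   0   0  29  65  52   8   0   0   0]
 [  0   0   0   8  31  21   0   0   0   0]
 [  0   0   0   0   0   0   0   0   0   0]
 [  0   0   0   0   0   0   0   0   0  26]
 [  0   0   0   0   0   0   0  15  52  90]]
[[240 240 240 240 239 239 240 240 240 241 241 241 237 234 233 234 234 238
  240 242 241 241 240 241 240 241 240 239 240 239]
 [240 240 239 239 240 239 240 241 241 241 240 234 217 188 173 178 187 207
  230 237 241 242 241 241 241 241 241 240 240 239]
 [240 240 239 240 240 240 242 242 240 236 223 195 162 126 119 120 125 144
  174 204 227 236 239 241 240 240 241 240 240 240]
 [240 240 240 240 240 241 241
[... 2396 characters left out ...]
117 120 132 137 132 127
  127 147 177 210 230 237 239 239 239 239 239 239]
 [240 240 240 238 231 213 181 150 128 118 114 111 111 112 111 113 120 135
  172 208 232 238 240 240 241 239 238 239 239 240]
 [241 239 239 240 240 238 229 206 182 159 142 127 118 114 113 124 156 198
  224 238 241 241 241 239 239 238 240 240 240 240]
 [239 240 240 240 240 241 239 237 231 220 201 187 176 174 174 185 213 235
  242 242 241 240 239 238 238 238 239 240 240 240]
 [240 240 240 240 240 240 241 241 241 239 238 237 236 235 236 236 239 243
  241 241 241 241 240 239 238 239 240 241 241 242]
 [240 240 239 240 240 240 240 241 240 241 242 243 243 244 243 242 241 241
  242 241 240 240 241 240 240 239 240 241 240 241]]
```

```bash
cat >> h.py <<'E'
from scipy.spatial.transform import Rotation as Ro
def plan(target,yang=None):
    """shift (m, tool axes) and roll (deg) from measured pose to TCP target, tool y at world angle yang"""
    o=env.get_obs();q=o['orientation'];R=Ro.from_quat([q[1],q[2],q[3],q[0]]).as_matrix()
    cur=np.degrees(np.arctan2(R[1,1],R[0,1]))
    print('t %.2f'%o['t'],'pos',o['eef_pos'].round(2),'yang %.2f'%cur,'tilt',R[:2,2].round(4),'F',o['ft_force'].round(2),'w %.2f g %.1f'%(o['gripper_width'],o['gripper_force']))
    if target is not None:
        print('shift',(R.T@(np.array(target)-o['eef_pos'])/1000).round(4),'roll',None if yang is None else round((cur-yang+90)%180-90,2))
E
python3 - <<'E'
from h import *
np.set_printoptions(precision=2,suppress=True)
p=np.array([527.8,268.2]);b=onz('top',(196.2,246.7),8)[:2];m=(p+b)/2;d=b-p
print(b,m,np.linalg.norm(d),np.degrees(np.arctan2(d[1],d[0])))
plan([m[0],m[1],120],np.degrees(np.arctan2(d[1],d[0])))
E
```

```text
[564.22 287.47] [546.01 277.83] 41.202176560906885 27.88035005877167
t 0.10 pos [207.31 615.54 221.59] yang 71.39 tilt [-0. -0.] F [ 0.27 -1.71  1.17] w 87.31 g 0.0
shift [-0.43 -0.21  0.1 ] roll 43.51
```

The manual's scale: turns go in shares of 45 degrees. Converting my numbers, 43.5 degrees is 0.9667.

carry_out --pt "-0.035 -0.017 0" --pt "-0.07 -0.035 0" --pt "-0.105 -0.052 0" --pt "-0.14 -0.07 0" --pt "-0.175 -0.087 0" --pt "-0.21 -0.105 0" --pt "-0.245 -0.122 0" --pt "-0.28 -0.14 0" --pt "-0.315 -0.157 0" --pt "-0.35 -0.175 0" --roll '[0.0889,0.2,0.2889,0.3778,0.4889,0.5778,0.6667,0.7778,0.8667,0.9667]' --hand '[0.087,0.087,0.087,0.087,0.087,0.087,0.087,0.087,0.087,0.087]' --squeeze 30

```text
t: 0.93
eef_pos: [484.1, 336.9, 222.3]
orientation: [-0.0, 0.517, 0.856, -0.0]
ft_force: [-0.1, 0.7, 1.2]
gripper_width: 87.1
gripper_force: 0.0
```

```bash
python3 - <<'E'
from h import *
plan([546,277.8,60],27.5)
E
```

```text
t 0.93 pos [484.14 336.91 222.29] yang 27.70 tilt [-0.0003 -0.    ] F [-0.14  0.68  1.2 ] w 87.12 g 0.0
shift [-0.0811  0.0273  0.1623] roll 0.2
```

carry_out --pt "-0.025 0.009 0" --pt "-0.05 0.018 0.02" --pt "-0.07 0.025 0.05" --pt "-0.081 0.027 0.08" --pt "-0.081 0.027 0.11" --pt "-0.081 0.027 0.14" --pt "-0.081 0.027 0.162" --pt "-0.081 0.027 0.162" --pt "-0.081 0.027 0.162" --roll '[0,0,0,0,0,0,0,0,0]' --hand '[0.087,0.087,0.087,0.087,0.087,0.087,0.087,0.087,0.087]'

```text
t: 1.68
eef_pos: [544.0, 278.9, 59.4]
orientation: [-0.001, 0.516, 0.857, -0.001]
ft_force: [0.2, 0.5, 0.2]
gripper_width: 87.4
gripper_force: 0.0
```

```bash
python3 - <<'E'
from h import *
plan([546,277.8,3],27.5)
s=snap('side','s1');t=snap('top','t1')
c=lambda im,x,y,w,h:cv2.resize(im[y:y+h,x:x+w],(400,600),interpolation=cv2.INTER_CUBIC)
cv2.imwrite('pics/c3.png',np.hstack([c(t,130,180,120,180),c(s,250,0,140,210)])[:,:,::-1])
E
```

```text
t 1.68 pos [544.04 278.95  59.36] yang 27.89 tilt [-0.0027 -0.0018] F [0.2  0.5  0.17] w 87.37 g 0.0
shift [-0.0019  0.0014  0.0564] roll 0.39
```

View pics/c3.png

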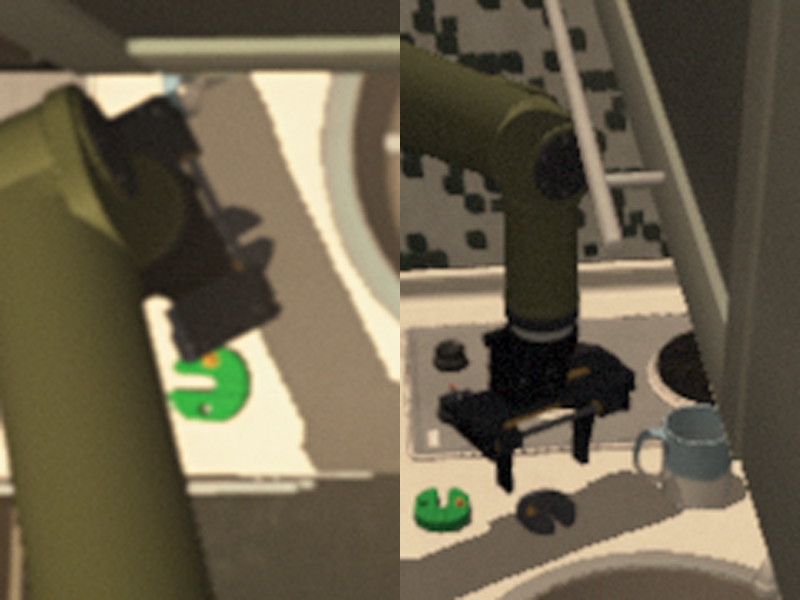

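Top view crop: gripper above the dark disc with its slot in line; the green one is untouched. Side crop: fingers straddle the disc at ~(303,178), and the body clears the mug.

Converted, 0.3 degrees is 0.0067.

carry_out --pt "-0.001 0.001 0.015" --pt "-0.002 0.0015 0.03" --pt "-0.002 0.0015 0.045" --pt "-0.002 0.0015 0.052" --pt "-0.002 0.0015 0.055" --pt "-0.002 0.0015 0.055" --roll '[0,0.0067,0.0067,0.0067,0.0067,0.0067]' --hand '[0.087,0.087,0.087,0.087,0.087,0.087]'

```text
t: 2.28
eef_pos: [547.7, 278.9, 6.3]
orientation: [0.0, 0.518, 0.855, 0.0]
ft_force: [-0.4, -0.3, 0.3]
gripper_width: 87.0
gripper_force: 0.0
```

```bash
python3 - <<'E'
from h import *
plan([546,277.8,3],27.5)
for z in(400,450,500):print(z,proj('side',(544,279,z)))
E
```

```text
t 2.28 pos [547.73 278.89   6.34] yang 27.60 tilt [0.0008 0.0007] F [-0.39 -0.27  0.31] w 86.98 g 0.0
shift [-0.0002 -0.002   0.0033] roll 0.1
400 [298.81321401  61.82107716]
450 [298.62788459  43.79400971]
500 [298.4338205   24.91731647]
```

carry_out --pt "-0.001 -0.001 0.002" --pt "-0.001 -0.001 0.0035" --pt "-0.001 -0.001 0.0035" --pt "-0.001 -0.001 0.0035" --pt "-0.001 -0.001 0.0035" --pt "-0.001 -0.001 0.0035" --pt "-0.001 -0.001 0.0035" --pt "-0.001 -0.001 0.0035" --pt "-0.001 -0.001 0.0035" --pt "-0.001 -0.001 0.0035" --roll '[0,0,0,0,0,0,0,0,0,0]' --hand '[0.087,0.087,0.08,0.07,0.065,0.062,0.055,0.05,0.05,0.05]' --squeeze 30

```text
t: 3.12
eef_pos: [547.2, 277.2, 2.2]
orientation: [0.0, 0.518, 0.855, 0.0]
ft_force: [0.9, 0.9, 0.0]
gripper_width: 59.7
gripper_force: 30.0
```

```bash
python3 - <<'E'
from h import *
plan([546,277.8,3],27.5)
E
```

```text
t 3.12 pos [547.21 277.25   2.23] yang 27.59 tilt [0.0006 0.0003] F [0.93 0.95 0.02] w 59.70 g 30.0
shift [ 0.0011 -0.0008 -0.0008] roll 0.09
```

carry_out --pt "0 0 -0.003" --pt "0 0 -0.01" --pt "0 0 -0.025" --pt "0 0 -0.05" --pt "0 0 -0.08" --pt "0 0 -0.11" --pt "0 0 -0.14" --pt "0 0 -0.17" --pt "0 0 -0.19" --pt "0 0 -0.19" --roll '[0,0,0,0,0,0,0,0,0,0]' --hand '[0.05,0.05,0.05,0.05,0.05,0.05,0.05,0.05,0.05,0.05]'

```text
t: 3.95
eef_pos: [549.3, 278.2, 197.8]
orientation: [0.002, 0.518, 0.855, 0.004]
ft_force: [0.8, 0.6, -2.2]
gripper_width: 59.8
gripper_force: 30.0
```

```bash
python3 - <<'E'
from h import *
plan([472.6,-256.5,200],23.4)
E
```

```text
t 3.95 pos [549.28 278.19 197.78] yang 27.58 tilt [0.0075 0.0049] F [ 0.84  0.63 -2.25] w 59.77 g 30.0
shift [-0.4384 -0.3155 -0.0054] roll 4.18
```

Converted, 4.2 degrees is 0.0933.

carry_out --pt "-0.01 -0.007 0" --pt "-0.03 -0.022 0" --pt "-0.06 -0.043 0" --pt "-0.09 -0.065 0" --pt "-0.12 -0.086 0" --pt "-0.15 -0.108 0" --pt "-0.18 -0.13 0" --pt "-0.21 -0.151 0" --pt "-0.24 -0.173 0" --pt "-0.27 -0.194 0" --roll '[0,0.0111,0.0222,0.0333,0.0444,0.0556,0.0667,0.0778,0.0889,0.0933]' --hand '[0.05,0.05,0.05,0.05,0.05,0.05,0.05,0.05,0.05,0.05]'

```text
t: 4.78
eef_pos: [496.8, -54.6, 189.3]
orientation: [-0.002, 0.549, 0.835, -0.001]
ft_force: [2.1, 0.2, -3.3]
gripper_width: 59.6
gripper_force: 30.0
```

```bash
python3 - <<'E'
from h import *
plan([472.6,-256.5,200],23.4)
E
```

```text
t 4.78 pos [496.83 -54.56 189.31] yang 23.34 tilt [-0.0049 -0.0001] F [ 2.13  0.24 -3.33] w 59.60 g 30.0
shift [-0.1758 -0.1023 -0.0105] roll -0.06
```

carry_out --pt "-0.03 -0.018 -0.002" --pt "-0.06 -0.035 -0.004" --pt "-0.09 -0.053 -0.004" --pt "-0.12 -0.07 -0.004" --pt "-0.15 -0.088 -0.004" --pt "-0.165 -0.097 -0.004" --pt "-0.176 -0.102 -0.004" --pt "-0.176 -0.102 -0.004" --pt "-0.176 -0.102 -0.004" --pt "-0.176 -0.102 -0.004" --roll '[0,0,0,0,0,0,0,0,0,0]' --hand '[0.05,0.05,0.05,0.05,0.05,0.05,0.05,0.05,0.05,0.05]'

```text
t: 5.62
eef_pos: [475.5, -252.5, 194.5]
orientation: [-0.002, 0.549, 0.836, 0.0]
ft_force: [0.4, 0.8, -3.5]
gripper_width: 59.3
gripper_force: 30.0
```

```bash
python3 - <<'E'
from h import *
plan([472.6,-256.5,152],23.4)
s=snap('side','s2');t=snap('top','t2')
c=lambda im,x,y,w,h:cv2.resize(im[y:y+h,x:x+w],(400,600),interpolation=cv2.INTER_CUBIC)
cv2.imwrite('pics/c4.png',np.hstack([c(t,380,190,80,120),c(s,255,215,80,120)])[:,:,::-1])
plan([472.6,-256.5,152],23.4)
E
```

```text
t 5.62 pos [ 475.46 -252.45  194.54] yang 23.45 tilt [-0.0025  0.0018] F [ 0.39  0.76 -3.55] w 59.30 g 30.0
shift [-0.0027 -0.0042  0.0425] roll 0.05
t 5.72 pos [ 476.2  -252.32  195.27] yang 23.53 tilt [-0.0011  0.0012] F [-0.82  0.25 -2.  ] w 59.86 g 30.0
shift [-0.0025 -0.0049  0.0433] roll 0.13
```

View pics/c4.png

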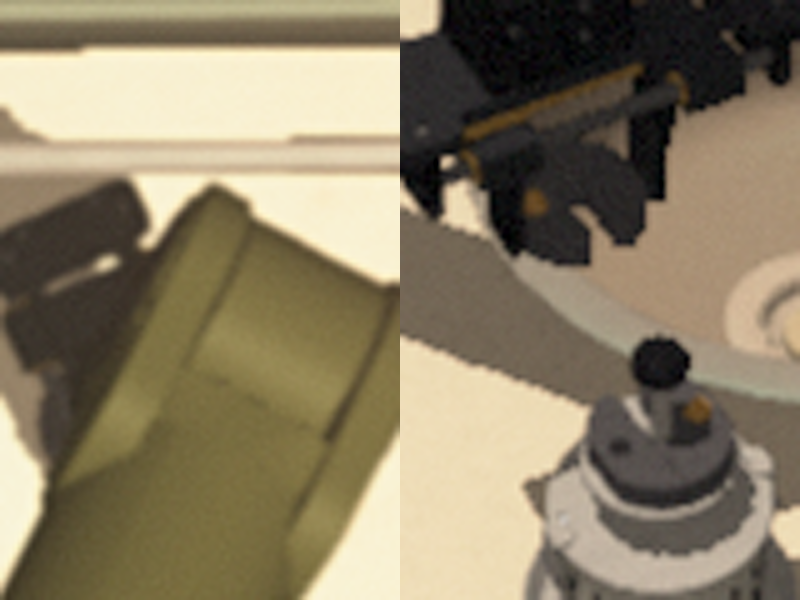

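Side crop: the held disc has its slot facing the stem, its peg at side px ~(281.5,255); below it the knob at (307,287) and the lower peg at (314,297).

```bash
python3 - <<'E'
from h import *
np.set_printoptions(precision=2,suppress=True)
s=cv2.imread('pics/s2.png')[:,:,::-1].copy()
B=((8,110,60),(25,255,255))
a,n=cen(s,*B,(277,248,10,14));l,_=cen(s,*B,(306,288,18,16));print(a,n,l)
pz=195-2.2+21
P=onz('side',a,pz)[:2];L=onz('side',l,141)[:2];K=onz('side',(306.7,287),180)[:2]
A=np.radians(23.5);wy=np.array([np.cos(A),np.sin(A)]);sl=np.array([np.sin(A),-np.cos(A)])
ax=P+20*wy;T=np.array([475.8,-252.4]);print('peg',P,'axis',ax,'axis-tcp slot,y',(ax-T)@sl,(ax-T)@wy)
print('L',L,'K',K,'L from K slot,y',(L-K)@sl,(L-K)@wy)
m=mask(s,(0,0,0),(180,255,40),(298,278,20,18));M=cv2.moments(m,True);print('knob',M['m10']/M['m00'],M['m01']/M['m00'])
for T in((504.4,-329.9),tuple(K)):print('tcp->stem slot,y',(np.array(T)-[475.8,-252.4])@sl,(np.array(T)-[475.8,-252.4])@wy)
E
```

```text
[281.55 255.12] 20 [314.14 296.79]
peg [ 455.8  -261.06] axis [ 474.14 -253.08] axis-tcp slot,y -0.036228817292480474 -1.7983739809280959
L [ 521.06 -324.65] K [ 504.17 -329.21] L from K slot,y 2.5545577968250224 17.310553240021648
knob 306.685393258427 287.3820224719101
tcp->stem slot,y 82.47637913610912 -4.675134714292054
tcp->stem slot,y 81.74744888782391 -4.609908207938345
```

```bash
python3 - <<'E'
from h import *
np.set_printoptions(precision=2,suppress=True)
s=cv2.imread('pics/s0.png')[:,:,::-1].copy();t=cv2.imread('pics/t0.png')[:,:,::-1].copy()
g=s.mean(2)
def dark(box,th):
    x,y,w,h=box;W=np.clip(th-g[y:y+h,x:x+w],0,None);yy,xx=np.mgrid[y:y+h,x:x+w];return np.array([(W*xx).sum(),(W*yy).sum()])/W.sum()
ang=lambda d:np.degrees(np.arctan2(d[1],d[0]))
b1=dark((303,171,6,6),60);b2=dark((296,301,6,6),66);print(b1,b2)
print(g[170:179,301:312].astype(int))
d=onz('side',b1,16)-onz('side',(295.2,178.3),21);print('loose side',np.linalg.norm(d[:2]),ang(d))
d=onz('side',(314.1,296.6),141)-onz('side',b2,136);print('lower side',np.linalg.norm(d[:2]),ang(d))
d=onz('top',(426.4,256),141)-onz('top',(432.8,270.3),128);print('lower top',np.linalg.norm(d[:2]),ang(d))
print('axis px',proj('top',(504.4,-329.9,136)),proj('side',(504.4,-329.9,136)))
gt=t.mean(2).astype(int);print(gt[256:276,412:432])
E
```

```text
[305.68 174.46] [298.62 304.03]
[[161 175 182 188 195 197 199 197 195 196 193]
 [108 120 128 140 154 173 192 195 194 194 197]
 [ 78  75  73  74  84 115 151 186 198 197 196]
 [ 74  72  78  78  68  67  92 147 187 198 195]
 [ 75  72  76  72  53  52  64  96 148 187 195]
 [ 66  72  73  69  57  50  60  71  94 138 183]
 [ 49  60  74  74  72  67  73  74  76  84 150]
 [ 34  42  57  70  73  75  73  75  76  71 135]
 [ 40  42  49  56  71  74  74  75  76  69 132]]
loose side 42.17686267177766 33.673493525850525
lower side 37.92011285072953 20.802108837562393
lower top 38.67953209495258 26.25582132029018
axis px [429.84 263.14] [306.84 300.68]
[[215 196 157 125 118 115 112 107 113 113 120 125 136 133 122 115 104  97
   85  81]
 [210 183 139 121 116 114 102 110 115 118 117 119 120 112 105 104 102  90
   83  76]
 [208 175 133 128 126 116 104 110 120 119 121 115 108  99  96  95  92  89
   75  73]
 [215 184 148 145 148 124 108 114 118 121 116 109 100  88  87  88  83  76
   73  73]
 [216 185 150 145 149 122 111 117 121 121 118 117 101  86  84  82  79  76
   73  76]
 [206 165 134 132 125 111 110 118 120
[... 538 characters left out ...]
 137 119
  104  99]
 [231 226 202 179 200 224 229 228 228 220 200 168 146 125 117 112 115 115
  116 114]
 [231 228 211 176 187 216 227 224 212 194 154 127 111 111 111 116 117 119
  118 127]
 [232 230 216 185 177 205 220 208 173 142 120 112 110 118 119 119 119 119
  122 141]
 [232 233 229 213 193 201 213 195 145 102 103 112 118 118 118 118 119 118
  119 137]
 [233 235 236 232 227 219 211 190 147 107 107 115 117 119 118 120 120 117
  118 124]
 [235 235 235 238 236 231 214 187 158 127 111 114 116 118 118 118 119 120
  117 118]
 [237 235 236 237 238 235 224 198 178 159 133 117 109 112 114 119 119 119
  115 118]
 [236 237 236 237 238 239 235 226 212 199 173 147 126 116 115 116 117 120
  119 128]]
```

```bash
python3 - <<'E'
from h import *
plan([475.0,-266.4,151],25.5)
E
```

```text
t 5.72 pos [ 476.2  -252.32  195.27] yang 23.53 tilt [-0.0011  0.0012] F [-0.82  0.25 -2.  ] w 59.86 g 30.0
shift [-0.0125 -0.0067  0.0443] roll -1.97
```

Converted, -2 degrees is -0.0444.

carry_out --pt "-0.004 -0.002 0.008" --pt "-0.008 -0.004 0.018" --pt "-0.0125 -0.0065 0.028" --pt "-0.0125 -0.0065 0.038" --pt "-0.0125 -0.0065 0.044" --pt "-0.0125 -0.0065 0.044" --pt "-0.0125 -0.0065 0.044" --pt "-0.0125 -0.0065 0.044" --pt "-0.0125 -0.0065 0.044" --roll '[-0.0222,-0.0444,-0.0444,-0.0444,-0.0444,-0.0444,-0.0444,-0.0444,-0.0444]' --hand '[0.05,0.05,0.05,0.05,0.05,0.05,0.05,0.05,0.05]'

```text
t: 6.47
eef_pos: [475.8, -268.1, 152.7]
orientation: [0.001, 0.534, 0.845, 0.0]
ft_force: [0.5, 0.1, -3.1]
gripper_width: 59.6
gripper_force: 30.0
```

```bash
python3 - <<'E'
from h import *
s=snap('side','s3')
plan([475.0,-266.4,151],25.5)
eyes.read_camera('side');plan([475.0,-266.4,151],25.5)
cv2.imwrite('pics/c5.png',cv2.resize(s[245:325,255:335],(600,600),interpolation=cv2.INTER_CUBIC)[:,:,::-1])
E
```

```text
t 6.52 pos [ 475.74 -268.16  152.65] yang 25.40 tilt [ 0.0012 -0.0001] F [ 0.21  0.25 -2.69] w 59.89 g 30.0
shift [0.0019 0.0001 0.0016] roll -0.1
t 6.57 pos [ 475.68 -268.17  152.59] yang 25.40 tilt [ 0.0011 -0.0001] F [-0.48 -0.83 -3.05] w 59.77 g 30.0
shift [0.0019 0.0001 0.0016] roll -0.1
```

View pics/c5.png

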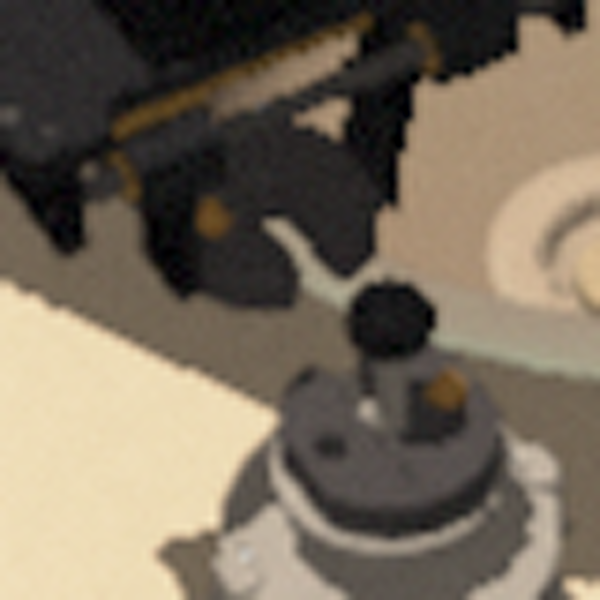

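```bash
python3 - <<'E'
from h import *
np.set_printoptions(precision=2,suppress=True)
s=cv2.imread('pics/s3.png')[:,:,::-1].copy();g=s.mean(2)
print(g[272:286,286:306].astype(int))
A=np.radians(25.4);wy=np.array([np.cos(A),np.sin(A)]);sl=np.array([np.sin(A),-np.cos(A)])
T=np.array([475.7,-268.1]);z=152.6-2.2+8
for k in(0,8,16,24):print(k,proj('side',[*(T+k*sl),z]))
a,n=cen(s,((8,110,60)),(25,255,255),(279,268,10,11));print(a,proj('side',[*(T-20*wy),z+13]))
a,n=cen(s,((8,110,60)),(25,255,255),(308,290,14,12));S=np.array([505.1,-329.6]);print('lower peg',a,proj('side',[*(S+20*wy),141]))
print('knob',proj('side',[*S,180]))
E
```

```text
[[ 37  40  38  36  42  40  37  36  37  40  36  34  39  40  38  40  35  30
   34  29]
 [ 45  38  33  35  31  27  34  38  34  36  39  38  37  37  38  39  39  40
   37  86]
 [ 44  38  39  37  94 112 113  78  37  34  39  39  37  40  38  39  36  39
   33 115]
 [ 39  36  32  36  89 135 149 129  76  32  34  37  41  40  35  34  40  34
   34 119]
 [ 42  39  40  39  42  89 135 148 131  77  30  38  41  38  37  40  38  36
   32 114]
 [ 38  36  39  40  37  40  85 133 150 131  77  36  37  38  39  38  35  35
   27 115]
 [ 38  44  38  39  38  41  34  93 139 149  96  33  35  39  41  41  38  37
   32 111]
 [ 40  40  40  42  39  36  41  49 122 151 127  78  32  39  36  34  34  30
   88 127]
 [ 42  34  35  40  35  41  36  38  92 136 150 129  80  37  38  40  38  92
  135 145]
 [ 40  40  41  44  43  44  38  35  56 126 150 150 128  84  44  36  92 135
  150 148]
 [ 43  42  43  43  41  46  46  37  56 131 154 151 154 136 118 117 140 127
  106 110]
 [ 41  39  39  41  40  42  37  37  56 108 136 153 156 157 155 155 128  69
   24  20]
 [ 38  43  38  40  37  36  40  38  64  90 110 128 139 156 157 131  73  27
   26  28]
 [ 48  43  36  38  41  41  39  38  76  98  97 101 114 127 140  98  26  24
   20  27]]
0 [291.37 274.22]
8 [293.16 276.45]
16 [294.96 278.7 ]
24 [296.78 280.97]
[282.83 273.69] [283.43 273.6 ]
lower peg [314.14 296.79] [314.91 295.47]
knob [307.15 287.1 ]
```

Converted, 2.4 degrees is 0.0533.

carry_out --pt "-0.004 0 0.0015" --pt "-0.008 0 0.0015" --pt "-0.008 0 0.0015" --roll '[0.0267,0.0533,0.0533]' --hand '[0.05,0.05,0.05]'

```text
t: 6.82
eef_pos: [479.0, -276.4, 150.7]
orientation: [0.0, 0.553, 0.833, -0.0]
ft_force: [0.1, -0.7, -3.4]
gripper_width: 59.7
gripper_force: 30.0
```

```bash
python3 - <<'E'
from h import *
plan([486.9,-288.5,151],23)
E
```

```text
t 6.82 pos [ 478.98 -276.44  150.67] yang 22.86 tilt [ 0.0004 -0.001 ] F [ 0.07 -0.67 -3.39] w 59.66 g 30.0
shift [-0.0142  0.0026 -0.0003] roll -0.14
```

carry_out --pt "-0.004 0.001 0" --pt "-0.008 0.002 0" --pt "-0.012 0.0026 0" --pt "-0.014 0.0026 0" --pt "-0.014 0.0026 0" --pt "-0.014 0.0026 0" --roll '[0,0,0,0,0,0]' --hand '[0.05,0.05,0.05,0.05,0.05,0.05]'

```text
t: 7.32
eef_pos: [486.5, -287.4, 150.4]
orientation: [-0.0, 0.552, 0.834, -0.0]
ft_force: [-0.1, -0.4, -3.0]
gripper_width: 59.8
gripper_force: 30.0
```

```bash
python3 - <<'E'
from h import *
np.set_printoptions(precision=2,suppress=True)
s=snap('side','s4')
plan([486.9,-288.5,151],23)
o=env.get_obs();T=o['eef_pos'][:2];z=o['eef_pos'][2]-2.2+8;A=np.radians(22.9);sl=np.array([np.sin(A),-np.cos(A)])
for k in(0,8,16):print(k,proj('side',[*(T+k*sl),z]))
print(s.mean(2).astype(int)[278:296,290:314])
E
```

```text
t 7.37 pos [ 486.45 -287.23  150.44] yang 22.98 tilt [-0.  0.] F [-0.14 -0.25 -2.58] w 59.81 g 30.0
shift [-0. -0. -0.] roll -0.02
0 [296.89 280.77]
8 [298.58 283.11]
16 [300.29 285.47]
[[ 41  40  43  36  35  33  37  37  35  35  38  37  37  38  39  41  39  41
   41  33  37  28  14   1]
 [ 49  37  40  32  38  34  35  45  36  36  37  37  37  40  41  39  36  41
   32  41  41  22  85 107]
 [ 61  49  38  42  39  92 116 116  78  37  37  34  38  35  40  37  40  41
   40  39  35  85 129 142]
 [ 63  51  37  41  38  90 136 151 130  83  33  37  40  36  38  36  31  33
   37  39  36 114 143 140]
 [ 49  45  40  39  37  36  93 140 153 132  81  33  36  35  33  22  18  23
   29  30  27 115 144 143]
 [ 41  42  35  36  36  38  41  98 144 155 110  41  24  18  15  10   4  20
   24  26  27 118 146 147]
 [ 37  39  33  34  33  43  43  53 121 152 140  85  18  14  23  20  20  27
   27  24  26  83 137 149]
 [ 37  39  38  38  41  43  37  41  83 117 143  99  17  17  22  27  23  23
   27  23  24  19  84 132]
 [ 36  38  32  37  35  35  40  38  36  67 102  69  22  19  22  28  25  27
   28  31  18  21  10 120]
 [ 36
[... 204 characters left out ...]
38  35  39  39  39  41  40  38  47  73  59  26  26  23  22  25  27
   22  20  17  18  94 142]
 [ 37  38  37  41  40  40  39  38  36  48  84  72  30  23  24  18  23  18
   26  15  11  12  93 134]
 [ 40  37  39  38  41  41  39  44  36  58  87  92  63  31  10  16  17  18
    9  11  22  28  41  85]
 [ 75  67  54  45  40  38  41  43  45  76  97  97  80  39  29  28  21  26
   33  26  25  34  38  37]
 [ 96  91  88  84  79  67  60  62  79  94 100  96  79  47  46  55  64  65
   66  49  38  38  37  36]
 [101 100  99  98  84  65  54  60  77  90  94  93  72  43  51  72  79  85
   78  55  40  36  39  49]
 [100  99  96  91  66  39  33  39  53  70  81  80  67  46  43  71  83  84
   77  56  36  37  49  61]]
```

carry_out --pt "-0.003 -0.0005 0" --pt "-0.006 -0.0005 0" --pt "-0.009 -0.0005 0" --pt "-0.012 -0.0005 0" --pt "-0.015 -0.0005 0" --pt "-0.018 -0.0005 0" --pt "-0.02 -0.0005 0" --pt "-0.02 -0.0005 0" --roll '[0,0,0,0,0,0,0,0]' --hand '[0.05,0.05,0.05,0.05,0.05,0.05,0.05,0.05]'

```text
t: 8.03
eef_pos: [494.0, -306.4, 150.5]
orientation: [0.0, 0.552, 0.834, -0.0]
ft_force: [-0.2, 0.0, -2.9]
gripper_width: 59.9
gripper_force: 30.0
```

```bash
python3 - <<'E'
from h import *
plan([504.5,-329.9,150.5],23)
o=env.get_obs();print(o['ft_torque'].round(2))
s=snap('side','s5');print(s.mean(2).astype(int)[284:300,296:314])
E
```

```text
t 8.03 pos [ 493.98 -306.41  150.52] yang 22.96 tilt [-0.     -0.0004] F [-0.18  0.03 -2.94] w 59.91 g 30.0
shift [-0.0257  0.0005  0.    ] roll -0.04
[-0.11  0.04 -0.01]
[[39 36 33 40 41 29 22 18 17 17 13 16  6  4 17 12 32 39]
 [40 36 33 35 36 20  4 14 13 13 12 16 10 12 10 14 22 32]
 [41 39 35 49 52 31  5  5 13 16  5  4 13  9 10  7 16 36]
 [36 38 40 43 60 37 15 14 13 12 12 17 14 16 13  9 14 28]
 [38 42 39 35 49 34 20 13 19 15 15  1 11 10 15  5 14 29]
 [37 32 42 42 40 35 15 17 10 10 11 10 14  7 17  7 20 34]
 [39 40 37 42 40 28 18  3 14 14 17 21 17 10 11 16 33 35]
 [39 41 38 40 40 36 26 16 13  6 16 10 14 14 15 23 34 37]
 [42 39 37 39 40 43 35 32 28 21 25 23 35 22 32 34 39 35]
 [42 37 39 40 41 40 42 41 42 58 65 65 63 47 35 38 39 35]
 [40 43 40 38 43 41 41 37 44 70 84 83 77 58 37 35 37 48]
 [39 41 41 42 45 44 39 37 44 70 84 83 82 58 37 36 43 59]
 [34 40 32 34 39 41 39 37 50 70 81 83 77 56 39 47 57 67]
 [39 40 39 38 40 39 36 35 50 69 79 84 79 57 43 53 57 69]
 [41 38 43 40 44 43 37 53 63 76 80 83 80 60 40 50 54 64]
 [38 38 37 36 37 42 49 67 77 80 83 85 77 59 37 38 39 52]]
```

carry_out --pt "-0.003 0 0" --pt "-0.006 0 0" --pt "-0.009 0 0" --pt "-0.012 0 0" --pt "-0.015 0 0" --pt "-0.018 0 0" --pt "-0.021 0 0" --pt "-0.022 0 0" --pt "-0.022 0 0" --roll '[0,0,0,0,0,0,0,0,0]' --hand '[0.05,0.05,0.05,0.05,0.05,0.05,0.05,0.05,0.05]'

```text
t: 8.83
eef_pos: [502.5, -326.5, 150.5]
orientation: [0.0, 0.552, 0.834, -0.0]
ft_force: [-1.0, 0.4, -4.1]
gripper_width: 59.8
gripper_force: 30.0
```

```bash
python3 - <<'E'
from h import *
plan([504.5,-329.9,150.5],23)
print(env.get_obs()['ft_torque'].round(2))
E
```

```text
t 8.83 pos [ 502.52 -326.5   150.53] yang 22.96 tilt [-0.     -0.0002] F [-0.96  0.39 -4.08] w 59.82 g 30.0
shift [-0.0039  0.0005  0.    ] roll -0.04
[-0.07  0.02 -0.05]
```

carry_out --pt "-0.001 0.0002 0" --pt "-0.002 0.0002 0" --pt "-0.003 0.0003 0" --pt "-0.0037 0.0003 0" --pt "-0.0037 0.0003 0" --pt "-0.0037 0.0003 0" --roll '[0,0,0,0,0,0]' --hand '[0.05,0.05,0.05,0.05,0.05,0.05]'

```text
t: 9.33
eef_pos: [504.3, -329.3, 150.6]
orientation: [0.0, 0.552, 0.834, 0.0]
ft_force: [-0.1, -0.8, -2.6]
gripper_width: 59.4
gripper_force: 30.0
```

```bash
python3 - <<'E'
from h import *
plan([504.5,-329.9,150.5],23)
print(env.get_obs()['ft_torque'].round(2))
E
```

```text
t 9.33 pos [ 504.28 -329.35  150.55] yang 22.99 tilt [0.0001 0.    ] F [-0.07 -0.79 -2.62] w 59.42 g 30.0
shift [-0.0006 -0.      0.0001] roll -0.01
[-0.11 -0.02 -0.02]
```

carry_out --pt "-0.0005 0 0" --pt "-0.001 0 0" --pt "-0.0013 0 0" --pt "-0.0016 0 0" --pt "-0.0016 0 0" --roll '[0,0,0,0,0]' --hand '[0.05,0.05,0.05,0.05,0.05]'

```text
t: 9.75
eef_pos: [504.9, -330.9, 150.6]
orientation: [0.0, 0.552, 0.834, 0.0]
ft_force: [-0.5, -0.2, -3.7]
gripper_width: 59.6
gripper_force: 30.0
```

carry_out --pt "-0.0003 0 0" --pt "-0.0006 0 0" --pt "-0.0008 0 0" --pt "-0.0008 0 0" --roll '[0,0,0,0]' --hand '[0.05,0.05,0.05,0.05]'

```text
t: 10.08
eef_pos: [505.2, -331.6, 150.5]
orientation: [0.0, 0.552, 0.834, 0.0]
ft_force: [0.7, -0.5, -2.8]
gripper_width: 59.6
gripper_force: 30.0
```

carry_out --pt "-0.0004 0 0" --pt "-0.0008 0 0" --pt "-0.0008 0 0" --roll '[0,0,0]' --hand '[0.05,0.05,0.05]'

```text
t: 10.33
eef_pos: [505.5, -332.4, 150.6]
orientation: [0.0, 0.552, 0.834, 0.0]
ft_force: [-0.4, 0.7, -2.8]
gripper_width: 60.0
gripper_force: 30.0
```

carry_out --pt "-0.0004 0 0" --pt "-0.0008 0 0" --pt "-0.0008 0 0" --roll '[0,0,0]' --hand '[0.05,0.05,0.05]'

```text
t: 10.58
eef_pos: [505.8, -333.2, 150.5]
orientation: [0.0, 0.552, 0.834, -0.0]
ft_force: [-0.1, -0.3, -2.0]
gripper_width: 59.3
gripper_force: 30.0
```

```bash
python3 - <<'E'
from h import *
plan([504.5,-329.9,150.5],23)
print(env.get_obs()['ft_torque'].round(2))
s=snap('side','s6');t=snap('top','t6')
c=lambda im,x,y,w,h:cv2.resize(im[y:y+h,x:x+w],(400,400),interpolation=cv2.INTER_CUBIC)
cv2.imwrite('pics/c6.png',np.hstack([c(t,395,235,60,60),c(s,275,265,60,60)])[:,:,::-1])
E
```

```text
t 10.58 pos [ 505.8  -333.15  150.55] yang 22.99 tilt [ 0. -0.] F [-0.1  -0.32 -1.96] w 59.26 g 30.0
shift [0.0035 0.0001 0.    ] roll -0.01
[-0.09 -0.02  0.05]
```

View pics/c6.png

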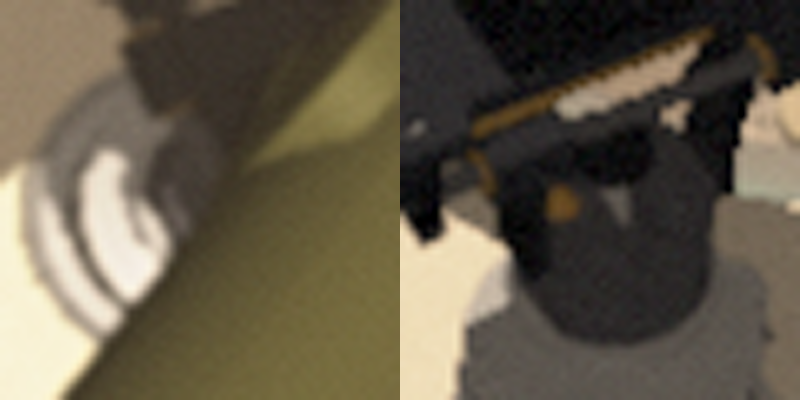

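Side crop: the disc is under the knob (knob at ~(306,289)), the stem in the slot at ~(307,296), peg at (299,295). No contact has been felt yet, so I go on to the slot's closed end.

carry_out --pt "-0.0005 0 0" --pt "-0.001 0 0" --pt "-0.001 0 0" --roll '[0,0,0]' --hand '[0.05,0.05,0.05]'

```text
t: 10.93
eef_pos: [506.1, -333.5, 150.5]
orientation: [-0.0, 0.552, 0.834, 0.0]
ft_force: [-0.5, 0.3, -2.5]
gripper_width: 59.6
gripper_force: 30.0
```

```bash
python3 - <<'E'
from h import *
np.set_printoptions(precision=2,suppress=True)
plan([504.5,-329.9,150.5],23)
print(env.get_obs()['ft_torque'].round(2))
s=cv2.imread('pics/s6.png')[:,:,::-1].copy()
a,n=cen(s,(8,110,60),(25,255,255),(294,288,10,12))
A=np.radians(23);wy=np.array([np.cos(A),np.sin(A)]);T=np.array([505.8,-333.15])
print(a,n,proj('side',[*(T-20*wy),150.5-2.2+21]))
print(s.mean(2).astype(int)[280:302,298:316])
E
```

```text
t 10.93 pos [ 506.08 -333.54  150.48] yang 23.00 tilt [-0.  0.] F [-0.47  0.27 -2.5 ] w 59.59 g 30.0
shift [ 0. -0. -0.] roll -0.0
[ 0.21  0.21 -0.01]
[298.87 295.08] 22 [299.44 295.04]
[[ 99 141 152 149 152 151 152 150 119  97  67  39  46  49  46  46  49  45]
 [ 90 138 150 153 131 110 110 109  75  43  45  43  46  46  49  33  90 115]
 [ 38  94 114 116  79  42  42  47  47  51  44  46  46  47  45  35 116 142]
 [ 43  48  50  50  47  45  45  41  47  45  41  33  33  32  35  38  84 103]
 [ 44  42  43  44  46  48  46  46  36  30  30  20  14  17  24  38  36  40]
 [ 50  41  42  39  44  40  37  37  25  11   9  16   4   7  27  33  35  40]
 [ 37  30  19  30  31  25  22  17  18  10  14  11  12  13  21  35  36  38]
 [ 25  25  28  12  13  16  17  18   7  13  19  12  18  18  14  33  39  39]
 [ 26  23  25  12   8  12  15  15   9  12  12   9  12  11  18  33  42  37]
 [ 20  24  20  10  14  19  13  18  12  11   8  13  11  11  19  28  37  39]
 [ 14  23  18  23  13   7   5  15  13  18  11  17  14  11  29  38  40  36]
 [ 25  21  22  28  26  17  10  20  16  10  15   5  11  23  35  39  37  39]
 [ 36  37  34  33  32  32  24  26  20  23  36  18  30  33  39  38  43  39]
 [ 57  55  46  41  36  38  41  56  62  64  66  46  37  36  40  37  40  42]
 [ 65  67  57  51  44  40  44  60  80  85  80  53  33  38  39  39  37  42]
 [ 71  69  65  57  44  42  41  45  67  83  79  58  36  38  37  40  39  42]
 [ 70  70  66  56  43  43  36  38  52  77  80  58  38  35  33  36  39  40]
 [ 63  61  57  48  43  39  35  41  43  62  77  58  33  35  35  37  37  42]
 [ 45  45  40  39  43  39  38  40  39  49  62  52  41  36  31  37  41  40]
 [ 34  40  40  36  39  39  39  40  40  36  44  40  39  34  36  31  33  36]
 [ 35  37  38  38  40  37  37  37  40  37  36  41  40  38  38  32  35  36]
 [ 41  40  38  38  40  38  41  38  38  35  40  40  39  38  37  40  42  39]]
```

carry_out --pt "-0.0005 0 0" --pt "-0.0005 0 0" --roll '[0,0]' --hand '[0.05,0.05]'

```text
t: 11.1
eef_pos: [506.1, -333.6, 150.3]
orientation: [-0.001, 0.552, 0.834, 0.0]
ft_force: [-1.9, 3.0, -2.1]
gripper_width: 59.8
gripper_force: 30.0
```

```bash
python3 - <<'E'
from h import *
plan([504.5,-329.9,150.5],23)
print(env.get_obs()['ft_torque'].round(2))
E
```

```text
t 11.10 pos [ 506.1  -333.59  150.31] yang 23.01 tilt [-0.001   0.0017] F [-1.87  2.96 -2.14] w 59.84 g 30.0
shift [ 0.004  -0.     -0.0002] roll 0.01
[0.61 0.41 0.02]
```

carry_out --pt "0.001 0 0" --pt "0.0017 0 0" --pt "0.0017 0 0.001" --pt "0.0017 0 0.003" --pt "0.0017 0 0.005" --pt "0.0017 0 0.005" --pt "0.0017 0 0.005" --roll '[0,0,0,0,0,0,0]' --hand '[0.05,0.05,0.05,0.05,0.05,0.05,0.05]'

```text
t: 11.68
eef_pos: [505.6, -332.9, 145.3]
orientation: [-0.0, 0.552, 0.834, -0.0]
ft_force: [-0.2, -0.3, -2.6]
gripper_width: 59.5
gripper_force: 30.0
```

```bash
python3 - <<'E'
from h import *
plan([505.8,-332.9,145],23)
print(env.get_obs()['ft_torque'].round(2))
E
```

```text
t 11.68 pos [ 505.62 -332.88  145.31] yang 22.99 tilt [-0.0003  0.    ] F [-0.23 -0.25 -2.58] w 59.51 g 30.0
shift [-0.0001  0.0002  0.0003] roll -0.01
[-0.12  0.    0.02]
```

carry_out --pt "0 0 0.0005" --pt "0 0 0.001" --pt "0 0 0.0015" --pt "0 0 0.002" --pt "0 0 0.002" --pt "0 0 0.002" --roll '[0,0,0,0,0,0]' --hand '[0.05,0.05,0.05,0.05,0.05,0.05]'

```text
t: 12.18
eef_pos: [505.7, -332.8, 143.5]
orientation: [-0.0, 0.552, 0.834, 0.0]
ft_force: [0.3, 0.4, -3.2]
gripper_width: 59.9
gripper_force: 30.0
```

```bash
python3 - <<'E'
from h import *
plan([505.8,-332.9,145],23)
print(env.get_obs()['ft_torque'].round(2))
E
```

```text
t 12.18 pos [ 505.72 -332.82  143.55] yang 22.99 tilt [0.     0.0001] F [ 0.33  0.44 -3.15] w 59.89 g 30.0
shift [-0.0001  0.     -0.0015] roll -0.01
[-0.06 -0.01  0.03]
```

carry_out --pt "0 0 0.0005" --pt "0 0 0.001" --pt "0 0 0.0015" --pt "0 0 0.0015" --pt "0 0 0.0015" --roll '[0,0,0,0,0]' --hand '[0.05,0.05,0.05,0.05,0.05]'

```text
t: 12.6
eef_pos: [505.7, -332.8, 142.0]
orientation: [-0.0, 0.552, 0.834, 0.0]
ft_force: [0.4, 0.3, -3.5]
gripper_width: 60.0
gripper_force: 30.0
```

```bash
python3 - <<'E'
from h import *
plan([505.8,-332.9,145],23)
print(env.get_obs()['ft_torque'].round(2))
E
```

```text
t 12.60 pos [ 505.72 -332.84  142.01] yang 22.99 tilt [0.     0.0001] F [ 0.42  0.27 -3.49] w 59.97 g 30.0
shift [-0.0001  0.0001 -0.003 ] roll -0.01
[-0.1   0.06 -0.02]
```

carry_out --pt "0 0 0.0005" --pt "0 0 0.001" --pt "0 0 0.0015" --pt "0 0 0.002" --pt "0 0 0.002" --pt "0 0 0.002" --roll '[0,0,0,0,0,0]' --hand '[0.05,0.05,0.05,0.05,0.05,0.05]'

```text
t: 13.1
eef_pos: [505.7, -332.9, 140.0]
orientation: [-0.0, 0.552, 0.834, 0.0]
ft_force: [0.6, -0.8, -3.5]
gripper_width: 59.9
gripper_force: 30.0
```

```bash
python3 - <<'E'
from h import *
plan([505.8,-332.9,145],23)
print(env.get_obs()['ft_torque'].round(2))
E
```

```text
t 13.10 pos [ 505.69 -332.88  140.01] yang 22.99 tilt [-0.      0.0001] F [ 0.56 -0.85 -3.54] w 59.88 g 30.0
shift [-0.0001  0.0001 -0.005 ] roll -0.01
[-0.1  -0.   -0.02]
```

carry_out --pt "0 0 0.0005" --pt "0 0 0.001" --pt "0 0 0.0015" --pt "0 0 0.0018" --pt "0 0 0.0018" --pt "0 0 0.0018" --roll '[0,0,0,0,0,0]' --hand '[0.05,0.05,0.05,0.05,0.05,0.05]'

```text
t: 13.6
eef_pos: [505.8, -332.9, 138.3]
orientation: [0.0, 0.552, 0.834, 0.0]
ft_force: [-0.9, 1.0, -2.4]
gripper_width: 59.7
gripper_force: 30.0
```

```bash
python3 - <<'E'
from h import *
plan([505.8,-332.9,145],23)
print(env.get_obs()['ft_torque'].round(2))
s=snap('side','s7')
a,n=cen(s,(8,110,60),(25,255,255),(292,288,14,14));print(a,n)
cv2.imwrite('pics/c7.png',cv2.resize(s[270:330,275:335],(500,500),interpolation=cv2.INTER_CUBIC)[:,:,::-1])
E
```

```text
t 13.60 pos [ 505.76 -332.85  138.3 ] yang 22.99 tilt [0.0001 0.0001] F [-0.88  0.97 -2.36] w 59.67 g 30.0
shift [-0.0001  0.     -0.0067] roll -0.01
[-0.1   0.02  0.04]
[298.75631239 298.71990605] 22
```

carry_out --pt "0 0 0.0004" --pt "0 0 0.0008" --pt "0 0 0.001" --pt "0 0 0.001" --pt "0 0 0.001" --roll '[0,0,0,0,0]' --hand '[0.05,0.05,0.05,0.05,0.05]'

```text
t: 14.07
eef_pos: [505.8, -332.9, 137.4]
orientation: [0.0, 0.552, 0.834, 0.0]
ft_force: [-1.6, 0.1, 0.4]
gripper_width: 59.6
gripper_force: 30.0
```

```bash
python3 - <<'E'
from h import *
plan([505.8,-332.9,145],23)
print(env.get_obs()['ft_torque'].round(2))
E
```

```text
t 14.07 pos [ 505.76 -332.86  137.43] yang 22.99 tilt [0.0002 0.0001] F [-1.61  0.1   0.36] w 59.57 g 30.0
shift [-0.0001  0.     -0.0076] roll -0.01
[ 0.08  0.19 -0.01]
```

View pics/c7.png

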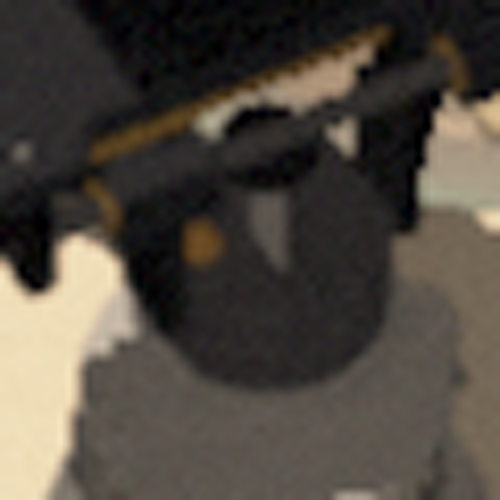

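Disc flush: side crop shows the stem inside the slot at (307,299), and the support force appeared at underside ~135.5 mm, as expected for the seated height. Letting the plunger take the weight, then opening.

carry_out --pt "0 0 0.0004" --pt "0 0 0.0008" --pt "0 0 0.0008" --pt "0 0 0.0008" --pt "0 0 0.0008" --pt "0 0 0.0008" --pt "0 0 0.0008" --pt "0 0 0.0008" --pt "0 0 0.0008" --pt "0 0 0.0008" --roll '[0,0,0,0,0,0,0,0,0,0]' --hand '[0.05,0.05,0.062,0.064,0.067,0.07,0.075,0.08,0.086,0.086]'

```text
t: 14.9
eef_pos: [505.8, -332.8, 136.4]
orientation: [0.0, 0.552, 0.834, 0.0]
ft_force: [-0.5, -0.3, -0.2]
gripper_width: 83.4
gripper_force: 0.0
```

```bash
python3 - <<'E'
from h import *
plan(None)
print(env.get_obs()['ft_torque'].round(2))
s=snap('side','s8')
np.set_printoptions(precision=2,suppress=True)
a,n=cen(s,(8,110,60),(25,255,255),(292,288,14,16));print(a,n)
E
```

```text
t 14.90 pos [ 505.77 -332.85  136.45] yang 22.99 tilt [0.0001 0.    ] F [-0.45 -0.28 -0.17] w 83.40 g 0.0
[-0.06  0.    0.02]
[298.72 299.18] 25
```

carry_out --pt "0 0 -0.004" --pt "0 0 -0.01" --pt "0 0 -0.02" --pt "0 0 -0.035" --pt "0 0 -0.05" --pt "0 0 -0.065" --pt "0 0 -0.073" --pt "0 0 -0.073" --pt "0.02 0 -0.073" --pt "0.05 0 -0.073" --roll '[0,0,0,0,0,0,0,0,0,0]' --hand '[0.087,0.087,0.087,0.087,0.087,0.087,0.087,0.087,0.087,0.087]'

```text
t: 15.78
eef_pos: [485.6, -288.8, 209.0]
orientation: [0.0, 0.554, 0.833, -0.001]
ft_force: [0.2, 0.7, 0.5]
gripper_width: 87.3
gripper_force: 0.0
```

carry_out --pt "0.035 0 0" --pt "0.07 0 0" --pt "0.105 0 0" --pt "0.14 0 0" --pt "0.175 0 0" --pt "0.21 0 0" --pt "0.24 0 0" --pt "0.24 0 0" --roll '[0,0,0,0,0,0,0,0]' --hand '[0.087,0.087,0.087,0.087,0.087,0.087,0.087,0.087]'

```text
t: 16.45
eef_pos: [390.2, -60.5, 208.8]
orientation: [-0.001, 0.549, 0.836, 0.001]
ft_force: [-0.1, 0.3, -1.0]
gripper_width: 86.8
gripper_force: 0.0
```

```bash
python3 - <<'E'
from h import *
plan(None)
s=snap('side','s9');t=snap('top','t9')
np.set_printoptions(precision=2,suppress=True)
a,n=cen(s,(8,110,60),(25,255,255),(292,288,14,16));print(a,n)
a2,n=cen(t,(8,110,60),(25,255,255),(410,245,40,40));print(a2,n,tri(a2,a))
c=lambda im,x,y,w,h:cv2.resize(im[y:y+h,x:x+w],(400,400),interpolation=cv2.INTER_CUBIC)
cv2.imwrite('pics/c8.png',np.hstack([c(t,395,235,60,60),c(s,275,265,60,60)])[:,:,::-1])
E
```

```text
t 16.45 pos [390.23 -60.46 208.75] yang 23.45 tilt [-0.0016  0.0025] F [-0.12  0.34 -0.97] w 86.83 g 0.0
[298.65 299.12] 24
[433.12 266.4 ] 37 (array([ 490.65, -335.04,  149.65]), np.float64(9.302300267090175))
```

View pics/c8.png

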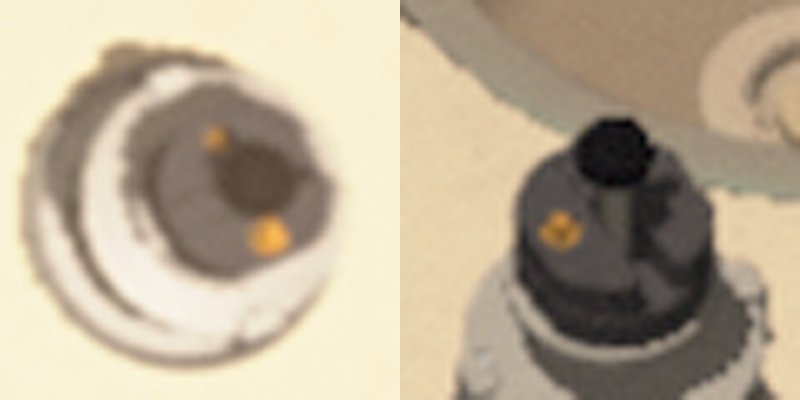

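Top crop: the lower weight's brass peg shows inside the new weight's bore at (427,255), with the new peg at (435,270) and the slot facing right. Side crop: the two discs are stacked flush under the knob, and the gripper is clear. Handing in.

```bash
python3 -c "
from workcell import order
print(order.hand_in())"
```

```text
the job is handed in; nothing more can be done
None
```

The new weight lies flush on the lower weight on the press stem, slot reversed and bore over the lower weight's brass peg; I released it, moved the gripper clear and handed the job in at about 16.5 s of the 72 s.

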